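# Valve to the top on the trolley wheel

## Task

The TV delivery trolley's wheel hangs in its leaning blue service stand and has to be pumped up next. With the fingertips, gently push the white spokes, one after another, to turn the wheel until the valve stem with the yellow cap points straight up the slope at the stand's red mark, then let go and leave it at rest there. Push on the spokes only: the tyre, rim and valve are freshly glued and must not be pushed, nothing is gripped or lifted, and the other things on the table stay where they are.

Things in the scene. Friction and masses are not known exactly. Their poses are not given: they have to be found in the camera images.
- stand: Fixed blue service stand, foot 300 x 300 mm, 12 mm thick. Origin: centre of the foot's underside; z up; front is its own -x. The wheel leans back 45 degrees, its centre 165 mm above the origin. In the stand's axes u = (0.707, 0, 0.707) is up the slope, n = (-0.707, 0, 0.707) the axle, out of the wheel's front face; +y lies in the wheel's plane.
- wheel (a joint): Angle (rad) of the wheel about n, 0 or any whole turn when the stem points straight up the slope. Grows anticlockwise seen looking at the front face: at value q the stem points along cos(q) u + sin(q) y (stand's axes). Turns endlessly both ways with about 0.25 N m of drag and stays where it is left. Starts between 2.0 and 4.28.
- wheel_centre (a point): Centre of the wheel on its axle, in the mid-plane of the wheel (axes as the stand's).
- axle_end (a point): Front end of the axle, 48 mm in front of the mid-plane, nut 26 mm across. From it three fixed flat blue bars, 12 mm wide and 36 to 42 mm in front of the mid-plane, run out to radius 185 mm: 65 degrees either side of u, and straight down. A finger between the spokes cannot pass a bar: draw it out and set it behind another spoke. The sector on top is 130 degrees wide.
- red_mark (a point): Red tab on the stand straight up the slope, 170 to 196 mm from the wheel's centre, in the wheel's plane; this point is its middle, at 183 mm. Rear bars run 59 to 65 mm behind the mid-plane; 12 mm pins join them to the front bars at radius 179 mm.
- stem_tip (a point): Outer end of the valve's yellow cap (11 mm thick), 148 mm from the axle and 28 mm in front of the wheel's mid-plane; turns with the wheel. The brass stem comes out of the rim's front and lies over the tyre's side, pointing outward.
- up_mark (a point): Point fixed to the stand where the stem's tip must come: 148 mm straight up the slope from the axle, 28 mm in front of the mid-plane, next to the red mark.
- spoke1: White spoke, the first anticlockwise from the valve, at q + 36 degrees: 14 mm wide, from 2 to 18 mm in front of the wheel's mid-plane, from the hub (radius 24, front 26 mm before the mid-plane) to the rim at radius 107 mm. Wide open between the spokes, nothing within 55 mm behind the mid-plane. Origin at the wheel's centre, x outward along the spoke, z along n.
- spoke2: White spoke like spoke1, at q + 108 degrees. Origin at the wheel's centre, x outward along the spoke, z along n.
- spoke3: White spoke like spoke1, at q + 180 degrees. Origin at the wheel's centre, x outward along the spoke, z along n.
- spoke4: White spoke like spoke1, at q + 252 degrees. Origin at the wheel's centre, x outward along the spoke, z along n.
- spoke5: White spoke like spoke1, at q + 324 degrees. Origin at the wheel's centre, x outward along the spoke, z along n.
- tyre: Black tyre (320 mm outer diameter, 44 mm thick) with its aluminium rim (inner radius 107 mm, 12 mm either side of the mid-plane) and the valve; turns with the spokes. Not to be pushed. Origin at the wheel's centre; x towards the valve, z along n.
- tyre_lever: Loose orange tyre lever, 110 x 16 x 6 to 12 mm, lying before the stand. Leave.
- cap_jar: Loose small clear jar with blue lid, 48 mm diameter, 50 mm high, beside the stand. Leave.
- screwdriver: Loose screwdriver lying on the table, its length along its x. Leave.
- spanner: Loose steel spanner lying on the table, its length along its x. Leave.
- tape_roll: Loose yellow roll of tape, 90 mm diameter, 24 mm high. Leave.
- remote: Loose black remote control, 160 x 44 x 20 mm. Leave.
- cleaner: Loose amber bottle with white cap, 52 mm diameter, 120 mm high. Leave.

How it is judged (in metres and radians):
At the end, for the whole second after the job is handed in: The stem's tip is within 14.8 mm (about 0.1 rad) of the up mark, the wheel is at rest, and no loose thing has moved more than 20 mm (distance between stem_tip and up_mark below 0.0148 m and velocity of joint wheel between -0.05 and 0.05 rad/s and distance of each of tyre_lever, cap_jar, screwdriver, spanner, tape_roll, remote, cleaner from where it was at the start of the episode below 0.02 m); the robot touches nothing.
It fails at once if the tyre, rim or valve is pushed (over 4 N) (contact force between any of the fingers, the arm and tyre above 4 N).
It fails at once if a spoke is gripped between the fingers instead of pushed ((contact force between the fingers and spoke1 above 20 N and x of the grasp point in the frame of spoke1 between 0.02 and 0.12 m and y of the grasp point in the frame of spoke1 between -0.011 and 0.011 m and z of the grasp point in the frame of spoke1 between -0.02 and 0.032 m) or (contact force between the fingers and spoke2 above 20 N and x of the grasp point in the frame of spoke2 between 0.02 and 0.12 m and y of the grasp point in the frame of spoke2 between -0.011 and 0.011 m and z of the grasp point in the frame of spoke2 between -0.02 and 0.032 m) or (contact force between the fingers and spoke3 above 20 N and x of the grasp point in the frame of spoke3 between 0.02 and 0.12 m and y of the grasp point in the frame of spoke3 between -0.011 and 0.011 m and z of the grasp point in the frame of spoke3 between -0.02 and 0.032 m) or (contact force between the fingers and spoke4 above 20 N and x of the grasp point in the frame of spoke4 between 0.02 and 0.12 m and y of the grasp point in the frame of spoke4 between -0.011 and 0.011 m and z of the grasp point in the frame of spoke4 between -0.02 and 0.032 m) or (contact force between the fingers and spoke5 above 20 N and x of the grasp point in the frame of spoke5 between 0.02 and 0.12 m and y of the grasp point in the frame of spoke5 between -0.011 and 0.011 m and z of the grasp point in the frame of spoke5 between -0.02 and 0.032 m)).
It fails at once if a spoke is pushed hard (over 80 N, brief knocks included) (contact force between the fingers and spoke1 above 80 N or contact force between the fingers and spoke2 above 80 N or contact force between the fingers and spoke3 above 80 N or contact force between the fingers and spoke4 above 80 N or contact force between the fingers and spoke5 above 80 N).
It fails at once if a loose thing is moved by more than 20 mm, or lifted (distance of any of tyre_lever, cap_jar, screwdriver, spanner, tape_roll, remote, cleaner from where it was at the start of the episode above 0.02 m).
It also fails if it takes over 54 s, if anything falls off the work surface, if the arm or the gripper's body presses on something with over 40 N, if the wrist force passes 120 N, or if a joint passes its speed limit or range.

## Robot

A 6-joint arm with a two-finger parallel gripper is mounted at the origin on the work surface. World frame = base frame: x ahead of the robot, y to its left, z up, the work surface at z = 0. Lengths are in m, angles in degrees, forces in N, time in s.
With the tool pointing down it reaches from about 0.35 to 0.875 m from the base axis. Payload 4.2 kg.
Tool frame: the origin (TCP) lies on the centre line of the jaws, within the pads' length; the fingertips stand tip_reach ahead of it and the grasp point (between the pads) is the TCP (tip_reach is the distance from the TCP to the fingertips, in m); z points along the fingers, y is the line along which they close (so a half turn about z gives the same grasp; the last joint's range is limited). The gripper opens to 87 mm and grips with 3 to 60 N. Pads are 19 mm wide; open, the fingers measure 117 mm over their backs; the gripper's body (75 mm by 190 mm) begins 51 mm behind the grasp point.
Start: joints at [-60.012, 22.042, 0.453, 0, -68.411, -14.817], TCP at [0.164, -0.603, 0.242] pointing down, gripper open.
Joint ranges: [-179.83, 179.83], [-69.29, 118.12], [-61.27, 80.66], [-181.25, 117.63], [-171.15, -9.14], [-177.46, 177.46]. Speed limits (degrees/s): [159.86, 159.86, 180, 180, 180, 180].

## Interface

Orientations are given as a 3x3 rotation matrix whose columns are the frame's x, y, z axes.
In Python, from station import sense, capture, finish_job, tip_reach gives the robot as it stands.
- The arm moves only by the tool arm_command, never from a script. Its argument "deltas" is a list of rows, each a list of 7 numbers: the turn, a rotation vector about the tool's x, y, z in rad, then the shift along the tool's x, y, z in cm, then the closure, from -1 (fully open) to 1 (shut), so that 0 is half open. In form: [[rx, ry, rz, dx, dy, dz, hand], ...]. A call has 1 to 8 rows; each row is the pose to reach, as a shift and turn from the pose commanded when the call began, along the tool's axes at that moment; what a row does not reach only later rows make up. A row lasts 1/12 s, in which the tool goes at most 41.7 mm and 7.16 degrees, less where a joint would pass 70% of its speed; a pose out of reach is approached as far as the arm can. A call with a gripper value outside its range is refused whole. The fingers move at their own pace and stop on an object; the grip force is fixed at half the most. Time passes only in rows, so rows that repeat a pose let the fingers close. It gives the time, the measured TCP pose, the force, the opening and the grip force at its end, in the units of the state.
- sense(): the state, without advancing time (a new reading comes with each control period).
- capture(name): name is "scene" or "side" or "wrist"; returns a dict with "pixels" (480x640x3 uint8, blue, green, red), "fovy" (degrees; the focal length in pixels is half the picture's height over the tangent of half this angle, whatever the lens; pixels are square), "cx", "cy" (the principal point, pixels), "k1" (the pictures are not rectified: a ray, as slopes to the right and down, at radius r is drawn at 1 + k1 r^2 times it, then the intrinsics apply), "rvec" (rotation vector, rad) and "tvec" (3), from world to camera coordinates, as OpenCV has them. Camera axes: x right, y down, z forward; pixel columns grow to the right and rows downward; lengths in m; the calibration is good to about 2 mm. A picture is of the moment at which its call begins. There is no depth.
- finish_job(): hands the job in; it is judged then, once.
The state is a dict: "time_s": time; "joints": joint angles; "joint_velocities": joint speeds; "effort": joint torques, N m; "tcp_pos": TCP position; "ee_rot": TCP orientation; "wrist_force": force on the tool from outside, world axes, zero at the start; "moment": the same for the moment, N m; "gripper_width": opening from 0.0 (shut) to 1.0 (fully open); "gripper_force": force on a finger pad.
Only numpy, scipy, OpenCV 4.12 (cv2) and the standard library are available. Lean on these libraries where they do the work, as an engineer would, in place of code of your own. Each camera call takes 0.05 s, during which the arm holds its last target. There are 200 camera calls.

## Working session

There is one attempt and no reset: what is moved stays moved. The work goes in short steps, Python scripts to look and compute and a tool call to move; the robot and the scene stay as the last step left them, time stands still between calls to the robot, and variables do not carry over. Pictures are saved under pics/ and viewed, at most 10 in all, crops included, and the job is handed in when it is done.

Besides the shell and the picture viewer there is one more tool, called after "Call:" as a command line: name --pt "numbers of a row" for each row, then --argument value for the rest. arm_command: Moves the arm, as the interface text tells. Its arguments: {"type":"object","properties":{"deltas":{"type":"array"}},"required":["deltas"]}

```bash
mkdir -p pics; ls
python3 - <<'E'
from station import sense,capture,tip_reach
import cv2,numpy as np
s=sense();print(tip_reach,s['time_s'],s['tcp_pos'],np.round(s['ee_rot'],3).tolist(),s['gripper_width'])
for n in('scene','side'):
    c=capture(n);cv2.imwrite(f'pics/{n}0.png',c['pixels']);R=cv2.Rodrigues(np.array(c['rvec']))[0]
    print(n,c['fovy'],c['cx'],c['cy'],c['k1'],'pos',-R.T@np.array(c['tvec']),'fwd',R[2])
E
```

```text
pics
0.019 0.0 [ 0.16345684 -0.60267531  0.24044154] [[-0.965, -0.262, -0.001], [-0.262, 0.965, 0.002], [0.0, 0.002, -1.0]] 1.0027539958436908
scene 42.599338135206686 312.91412743443595 229.43453127321655 -0.006115626556212513 pos [ 1.09614673 -0.76429933  1.36662584] fwd [-0.36466761  0.535161   -0.76198441]
side 50.04651948713327 310.55311674307774 246.13606450319767 -0.10629116318517386 pos [0.23496094 1.18860153 0.9852958 ] fwd [ 0.21036047 -0.79040037 -0.57533966]
```

View pics/scene0.png

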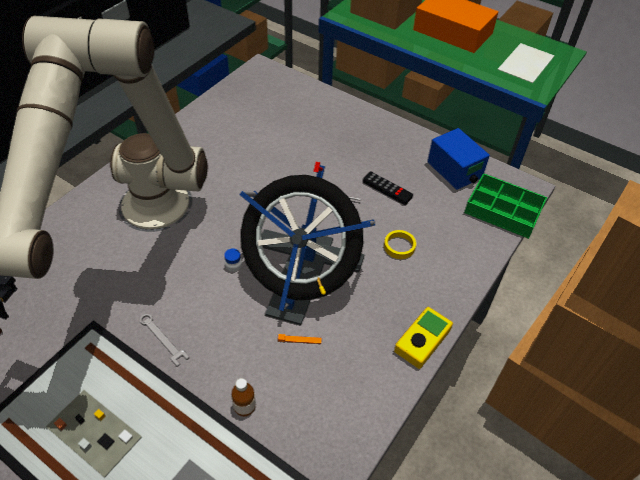

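View pics/side0.png

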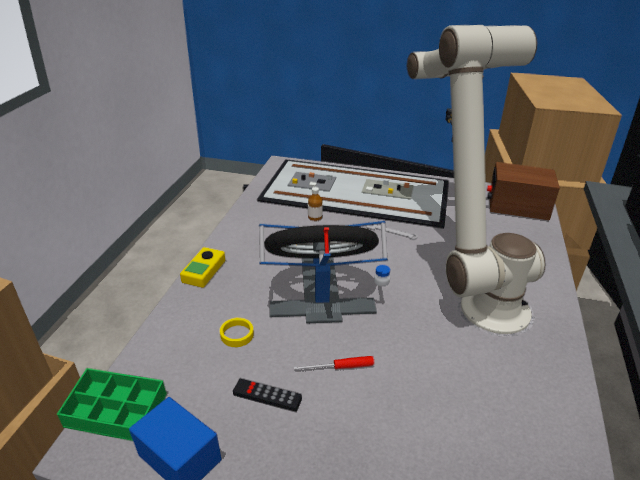

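```bash
cat > h.py <<'E'
import numpy as np,cv2
from station import sense,capture
def f(c): return 240/np.tan(np.radians(c['fovy']/2))
def cam(c):
    R=cv2.Rodrigues(np.array(c['rvec'],float))[0];t=np.array(c['tvec'],float)
    K=np.array([[f(c),0,c['cx']],[0,f(c),c['cy']],[0,0,1]]);return R,t,K,np.array([c['k1'],0,0,0.])
def ray(c,uv):
    R,t,K,D=cam(c);p=cv2.undistortPoints(np.array([[uv]],float),K,D)[0,0]
    d=R.T@np.array([p[0],p[1],1]);return -R.T@t,d/np.linalg.norm(d)
def proj(c,P):
    R,t,K,D=cam(c);return cv2.projectPoints(np.array(P,float).reshape(-1,3),np.array(c['rvec'],float),t,K,D)[0][:,0]
def plane(c,uv,p0,n):
    o,d=ray(c,uv);return o+d*(n@(p0-o))/(n@d)
def tri(r1,r2):
    A=[];b=[]
    for o,d in(r1,r2):
        M=np.eye(3)-np.outer(d,d);A.append(M);b.append(M@o)
    x=np.linalg.lstsq(np.vstack(A),np.hstack(b),rcond=None)[0]
    return x,[np.linalg.norm(M@x-q) for M,q in zip(A,b)]
def blob(c,lo,hi,box):
    h=cv2.cvtColor(c['pixels'],cv2.COLOR_BGR2HSV);x0,y0,x1,y1=box
    m=cv2.inRange(h,np.array(lo),np.array(hi))
    k=np.zeros_like(m);k[y0:y1,x0:x1]=m[y0:y1,x0:x1]
    n,l,s,cc=cv2.connectedComponentsWithStats(k);i=1+np.argmax(s[1:,4]);return cc[i],s[i],np.argwhere(l==i)[:,::-1]
E
python3 - <<'E'
from h import *
a=capture('scene');b=capture('side')
ra=blob(a,(0,150,80),(6,255,255),(300,150,335,185));rb=blob(b,(0,150,80),(6,255,255),(310,220,345,265))
print(ra[:2],rb[:2]);print('red tri',tri(ray(a,ra[0]),ray(b,rb[0])))
ya=blob(a,(18,120,100),(35,255,255),(305,270,340,300));print(ya[:2])
z=np.array([0,0,1.])
print('nut',plane(a,(298,237),np.array([0,0,.199]),z),'red',plane(a,ra[0],np.array([0,0,.2944]),z))
im=a['pixels'][140:330,225:385];cv2.imwrite('pics/z.png',cv2.resize(im,None,fx=4,fy=4,interpolation=cv2.INTER_CUBIC)[:,:])
im=a['pixels'][155:305,225:385];cv2.imwrite('pics/z.png',cv2.resize(im,None,fx=4,fy=4,interpolation=cv2.INTER_CUBIC))
E
```

```text
(array([316.71428571, 166.63265306]), array([314, 162,   8,  10,  49], dtype=int32)) (array([326.01904762, 238.6952381 ]), array([323, 227,   6,  25, 105], dtype=int32))
red tri (array([0.46366016, 0.17617332, 0.27877493]), [np.float64(0.0018095239494787994), np.float64(0.001809523949479726)])
(array([320.72580645, 286.4516129 ]), array([317, 278,   9,  16,  62], dtype=int32))
nut [0.52196314 0.01407088 0.199     ] red [0.47089924 0.16236123 0.2944    ]
```

View pics/z.png

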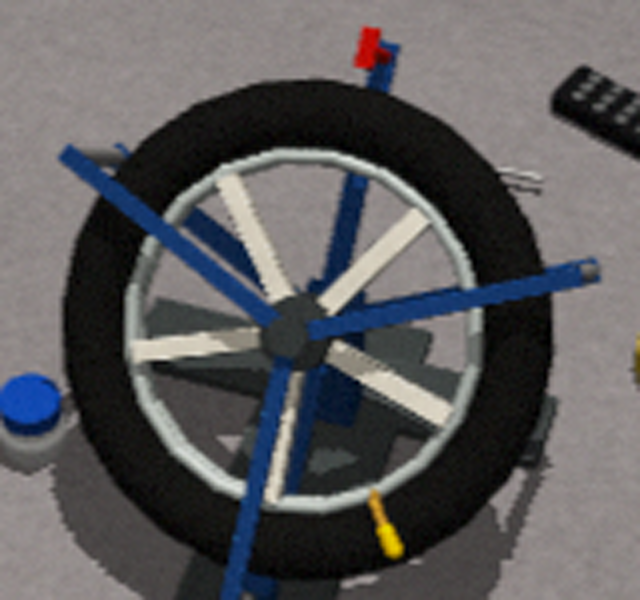

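```bash
cat > fit.py <<'E'
from h import *
from scipy.optimize import least_squares
def axes(yaw):
    x=np.array([np.cos(yaw),np.sin(yaw),0]);y=np.array([-x[1],x[0],0]);z=np.array([0,0,1.])
    return (x+z)/2**.5,y,(z-x)/2**.5
a=capture('scene');b=capture('side')
s,c=np.sin(np.radians(65)),np.cos(np.radians(65))
loc=[(0,0,.048),(.183,0,0),(.185*c,.185*s,.040),(.185*c,-.185*s,.040)]
uv=[(299,238),(317,166.7),(242.2,194),(374,222.5)]
def P(p,l):
    u,y,n=axes(p[2]);C=np.array([p[0],p[1],.165+p[3]]);return np.array([C+q[0]*u+q[1]*y+q[2]*n for q in l])
def r(p): return np.r_[(proj(a,P(p,loc))-uv).ravel(),(proj(b,P(p,loc[1:2]))-[(326,239)]).ravel(),p[3]/.001]
o=least_squares(r,[.5,.03,1.9,0]);p=o.x;print(p,np.degrees(p[2]),np.round(o.fun,1))
u,y,n=axes(p[2]);C=np.array([p[0],p[1],.165+p[3]])
np.savez('w.npz',u=u,y=y,n=n,C=C)
def q(c_,uv,h):
    d=plane(c_,uv,C+h*n,n)-C;return np.degrees(np.arctan2(d@y,d@u)),np.hypot(d@y,d@u)
print('cap end',q(a,(225+395/4,155+556/4),.028))
for t in[(228,182),(420,215),(445,415),(272,497),(137,350)]:print(q(a,(225+t[0]/4,155+t[1]/4),.018))
print(C,u,y,n)
E
python3 fit.py
```

```text
[ 0.51317533  0.04913067  1.92365148 -0.0033662 ] 110.217111155642 [ 0.7 -0.4  0.8 -1.3  0.1 -1.2 -0.8 -1.7 -0.5 -6.2 -3.4]
cap end (np.float64(-146.46324935540292), np.float64(0.15292523860975896))
(np.float64(41.12036159665582), np.float64(0.10448367289370834))
(np.float64(-33.40351134233237), np.float64(0.10017724963144764))
(np.float64(-110.17939344185294), np.float64(0.10228199254812542))
(np.float64(179.42120084569552), np.float64(0.11072967249647742))
(np.float64(109.89956409819067), np.float64(0.11227519212457848))
[0.51317533 0.04913067 0.1616338 ] [-0.24436087  0.66354183  0.70710678] [-0.93838986 -0.34557846  0.        ] [ 0.24436087 -0.66354183  0.70710678]
```

```bash
sed -i 's/(proj(b,P(p,loc\[1:2\]))-\[(326,239)\]).ravel()/(proj(b,P(p,loc[1:2]))-[(326,239)])[0,:1]/' fit.py
cat >> h.py <<'E'
def go(ang,r,h,w=None):
    """delta from present pose to fingertip at wheel polar (deg, m), tip height h (m) over mid-plane"""
    from station import tip_reach
    w=np.load('w.npz');s=sense();R0=np.array(s['ee_rot']);t=np.radians(ang)
    p=w['C']+r*(np.cos(t)*w['u']+np.sin(t)*w['y'])+(h+tip_reach)*w['n']
    R=np.c_[w['y'],w['u'],-w['n']]
    return np.round(cv2.Rodrigues(R0.T@R)[0].ravel(),3),np.round(R0.T@(p-s['tcp_pos'])*100,2),np.round(p,3)
def where():
    from station import tip_reach
    w=np.load('w.npz');s=sense();p=s['tcp_pos']+tip_reach*np.array(s['ee_rot'])[:,2]-w['C']
    a,b=p@w['u'],p@w['y'];F=np.array(s['wrist_force'])
    print('t',s['time_s'],'ang',np.degrees(np.arctan2(b,a)).round(1),'r',np.hypot(a,b).round(4),'h',(p@w['n']).round(4),'y',b.round(4),'u',a.round(4),'F yun',np.round([F@w['y'],F@w['u'],F@w['n']],1),'J',np.round(s['joints'],0),s['gripper_width'])
E
python3 fit.py
python3 - <<'E'
from h import *
a=capture('scene')
for n,uv in dict(bottle=(243,410),jar=(232,265),lever=(300,340)).items(): print(n,plane(a,uv,np.zeros(3),np.array([0,0,1.])))
print(go(-135,.072,.15));where()
E
```

```text
[ 5.16217927e-01  4.33063860e-02  1.92690309e+00 -1.36294977e-04] 110.40341479331731 [ 0.4  0.8  0.3 -0.5 -0.6 -0.1 -0.9 -0.7 -1.  -0.1]
cap end (np.float64(-145.85641202008435), np.float64(0.14984329129541551))
(np.float64(39.739825941208196), np.float64(0.10613722374232179))
(np.float64(-32.7279553430178), np.float64(0.10248016704769697))
(np.float64(-108.62070090705222), np.float64(0.10108542973301422))
(np.float64(179.44677868515285), np.float64(0.10712696627263893))
(np.float64(108.30803205935128), np.float64(0.11037465739210721))
[0.51621793 0.04330639 0.16486371] [-0.24651716  0.66274376  0.70710678] [-0.93726121 -0.34862791  0.        ] [ 0.24651716 -0.66274376  0.70710678]
bottle [ 0.63128234 -0.35022406  0.        ]
jar [ 0.33666666 -0.04262598  0.        ]
lever [ 0.62868475 -0.1223612   0.        ]
(array([-0.785,  0.036, -0.087]), array([-57.44,  38.15,  -0.69]), array([ 0.618, -0.085,  0.248]))
t 0.45 ang 118.4 r 0.632 h 0.3822 y 0.5559 u -0.3008 F yun [-0.5  0.6  0.5] J [-60.  22.   0.  -0. -68. -15.] 1.000864253981203
```

Call:
arm_command --pt "0 0 0 -4 2.7 -2 1" --pt "-0.1 0 -0.01 -8 5.4 -3 1" --pt "-0.2 0.01 -0.02 -12 8.1 -4 1" --pt "-0.3 0.015 -0.03 -15.5 10.5 -4 1" --pt "-0.4 0.02 -0.04 -19 12.8 -4 1" --pt "-0.5 0.02 -0.05 -22.5 15 -4 1" --pt "-0.6 0.03 -0.06 -26 17.3 -4 1" --pt "-0.7 0.033 -0.08 -29.5 19.6 -4 1"

```text
time_s: 1.12
tcp_pos: [0.3809, -0.3552, 0.2822]
ee_rot: [[-0.939, -0.26, -0.225], [-0.344, 0.717, 0.607], [0.003, 0.647, -0.762]]
wrist_force: [-0.7, -0.6, -0.3]
gripper_width: 0.478
gripper_force: 0.0
```

Run:
```python
from h import *
print(go(-135,.072,.15));where()
```

```text
(array([-0.082,  0.001, -0.006]), array([-31.59,  11.03,  13.66]), array([ 0.618, -0.085,  0.248]))
t 1.1167 ang 119.3 r 0.3048 h 0.2947 y 0.2658 u -0.1493 F yun [ 0.9 -0.5 -0. ] J [ -38.   29.   17.  -22. -111.  -34.] 0.4776101769378004
```

Call:
arm_command --pt "-0.02 0 0 -4 1.4 0.5 1" --pt "-0.04 0 0 -8 2.8 2 1" --pt "-0.06 0 0 -12 4.2 4 1" --pt "-0.08 0 0 -15.5 5.5 6 1" --pt "-0.082 0 -0.006 -19.2 6.7 7.5 1" --pt "-0.082 0 -0.006 -22.8 8 9 1" --pt "-0.082 0 -0.006 -26.5 9.3 10.7 1" --pt "-0.082 0 -0.006 -30 10.5 12.3 1"

```text
time_s: 1.78
tcp_pos: [0.6019, -0.1092, 0.2551]
ee_rot: [[-0.938, -0.246, -0.244], [-0.346, 0.665, 0.661], [-0.001, 0.705, -0.709]]
wrist_force: [0.7, -0.5, 0.3]
gripper_width: 0.011
gripper_force: 0.0
```

Run:
```python
from h import *
print(go(-140,.072,.0));where()
cv2.imwrite('pics/s1.png',capture('scene')['pixels'][100:380,120:480])
```

```text
(array([-0.003,  0.002, -0.001]), array([-1.88,  0.38, 16.7 ]), array([0.578, 0.01 , 0.139]))
t 1.7833 ang -155.1 r 0.0644 h 0.167 y -0.0271 u -0.0584 F yun [-0.5 -0.3  0.7] J [ -14.   35.   26.  -37. -106.  -58.] 0.01052118445629098
```

View pics/s1.png

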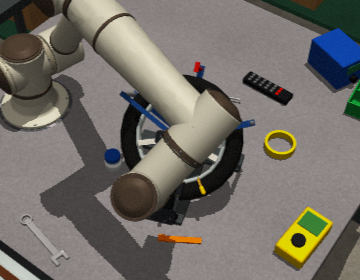

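Call:
arm_command --pt "0 0 0 -1.9 0.4 2.5 1" --pt "0 0 0 -1.9 0.4 5.5 1" --pt "0 0 0 -1.9 0.4 8.5 1" --pt "0 0 0 -1.9 0.4 11 1" --pt "0 0 0 -1.9 0.4 13 1" --pt "0 0 0 -1.9 0.4 14.5 1" --pt "0 0 0 -1.9 0.4 15.7 1" --pt "0 0 0 -1.9 0.4 16.6 1"

```text
time_s: 2.5
tcp_pos: [0.5766, 0.0089, 0.1395]
ee_rot: [[-0.938, -0.246, -0.245], [-0.347, 0.665, 0.661], [0.0, 0.705, -0.709]]
wrist_force: [-0.9, 0.2, -0.2]
gripper_width: 0.004
gripper_force: 0.0
```

Run:
```python
from h import *
where()
for a in (-130,-125,-120,-115,-110,-105,-100,-95,-90,-85): print(a,go(a,.072,0)[1])
c=capture('wrist');cv2.imwrite('pics/w1.png',c['pixels'])
```

```text
t 2.5 ang -141.3 r 0.0714 h 0.0007 y -0.0446 u -0.0557 F yun [ 0.8  0.2 -0.6] J [ -5.  35.   9. -40. -88. -54.] 0.0035858139656067354
-130 [-1.05  0.94  0.07]
-125 [-1.43  1.43  0.07]
-120 [-1.77  1.96  0.07]
-115 [-2.06  2.52  0.07]
-110 [-2.3   3.1   0.07]
-105 [-2.49  3.7   0.06]
-100 [-2.62  4.32  0.06]
-95 [-2.7   4.94  0.06]
-90 [-2.73  5.57  0.06]
-85 [-2.7   6.19  0.06]
```

View pics/w1.png

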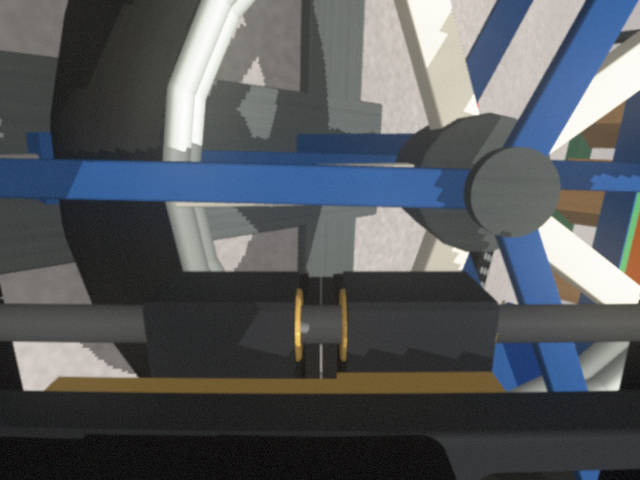

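Call:
arm_command --pt "0 0 0 -0.2 0.15 0 1" --pt "0 0 0 -0.5 0.4 0 1" --pt "0 0 0 -0.8 0.68 0 1" --pt "0 0 0 -1.05 0.94 0 1" --pt "0 0 0 -1.25 1.18 0 1" --pt "0 0 0 -1.43 1.43 0 1" --pt "0 0 0 -1.6 1.7 0 1" --pt "0 0 0 -1.77 1.96 0 1"

```text
time_s: 3.22
tcp_pos: [0.5883, 0.0266, 0.154]
ee_rot: [[-0.938, -0.245, -0.245], [-0.347, 0.666, 0.66], [0.001, 0.704, -0.71]]
wrist_force: [-1.6, -2.9, -1.4]
gripper_width: 0.001
gripper_force: 1.5
```

Run:
```python
from h import *
where()
```

```text
t 3.2167 ang -120.6 r 0.0717 h 0.0021 y -0.0617 u -0.0366 F yun [ 2.5 -2.5  0.6] J [ -4.  35.  11. -40. -88. -57.] 0.0013470000477081674
```

Contact at about 3.5 N, as expected. I'll continue to about -90°.

Call:
arm_command --pt "0 0 0 -0.16 0.3 0 1" --pt "0 0 0 -0.3 0.56 0 1" --pt "0 0 0 -0.43 0.85 0.03 1" --pt "0 0 0 -0.54 1.15 0.06 1" --pt "0 0 0 -0.64 1.44 0.1 1" --pt "0 0 0 -0.73 1.75 0.12 1" --pt "0 0 0 -0.8 2.05 0.15 1" --pt "0 0 0 -0.86 2.36 0.18 1"

```text
time_s: 3.88
tcp_pos: [0.5908, 0.0472, 0.1697]
ee_rot: [[-0.938, -0.247, -0.243], [-0.347, 0.666, 0.661], [-0.001, 0.704, -0.71]]
wrist_force: [0.2, -3.6, -1.9]
gripper_width: 0.005
gripper_force: 1.9
```

Call:
arm_command --pt "0 0 0 -0.04 0.3 0 1" --pt "0 0 0 -0.08 0.62 0 1" --pt "0 0 0 -0.1 0.92 0 1" --pt "0 0 0 -0.11 1.2 0 1" --pt "0 0 0 -0.11 1.3 0 1" --pt "0 0 0 -0.11 1.3 0 1"

```text
time_s: 4.38
tcp_pos: [0.5884, 0.0569, 0.179]
ee_rot: [[-0.938, -0.247, -0.244], [-0.347, 0.664, 0.662], [-0.001, 0.706, -0.709]]
wrist_force: [-1.4, -2.0, -1.5]
gripper_width: 0.007
gripper_force: 0.9
```

Run:
```python
from h import *
where()
```

```text
t 4.3833 ang -89.1 r 0.0725 h -0.0002 y -0.0725 u 0.0012 F yun [ 2.  -2.  -0.1] J [ -1.  33.  11. -41. -89. -60.] 0.0072155420354092165
```

Call:
arm_command --pt "0 0 0 0 -0.4 0 1" --pt "0 0 0 0 -0.8 0 1" --pt "0 0 0 0 -0.8 -1.5 1" --pt "0 0 0 0 -0.8 -4 1" --pt "0 0 0 0 -0.8 -7 1" --pt "0 0 0 0 -0.8 -9 1" --pt "0 0 0 0 -0.8 -9.5 1" --pt "0 0 0 0 -0.8 -9.5 1"

```text
time_s: 5.05
tcp_pos: [0.6144, -0.0124, 0.2411]
ee_rot: [[-0.939, -0.247, -0.241], [-0.345, 0.665, 0.662], [-0.003, 0.705, -0.709]]
wrist_force: [0.3, -0.2, -0.4]
gripper_width: 0.007
gripper_force: 0.0
```

```bash
cat > st.py <<'E'
from h import *
import sys
w=np.load('w.npz');C,u,y,n=[w[k] for k in 'Cuyn']
c=capture('scene')
h=cv2.cvtColor(c['pixels'],cv2.COLOR_BGR2HSV);m=cv2.inRange(h,np.array((18,120,90)),np.array((35,255,255)))
k,l,s,cc=cv2.connectedComponentsWithStats(m)
for i in range(1,k):
    d=plane(c,cc[i],C+.028*n,n)-C;r=np.hypot(d@u,d@y)
    if s[i,4]>5 and .11<r<.17: print('cap',cc[i],s[i,4],np.degrees(np.arctan2(d@y,d@u)).round(1),r.round(3))
where()
x0,y0,x1,y1=225,155,385,305
cv2.imwrite(sys.argv[1],cv2.resize(c['pixels'][y0:y1,x0:x1],None,fx=4,fy=4))
E
python3 st.py pics/s2.png; python3 -c "
from h import *
print(go(-20,.07,.09),go(-20,.07,0))"
```

```text
cap [342.64912281 268.14035088] 57 -113.2 0.127
t 5.1 ang -95.7 r 0.0726 h 0.0944 y -0.0722 u -0.0072 F yun [ 0.  -0.7 -1. ] J [ -7.  33.  21. -40. -99. -62.] 0.009606800487027535
(array([-0.001,  0.003, -0.001]), array([4.83, 7.29, 0.42]), array([0.549, 0.023, 0.288])) (array([-0.001,  0.003, -0.001]), array([4.86, 7.3 , 9.42]), array([0.527, 0.083, 0.225]))
```

View pics/s2.png

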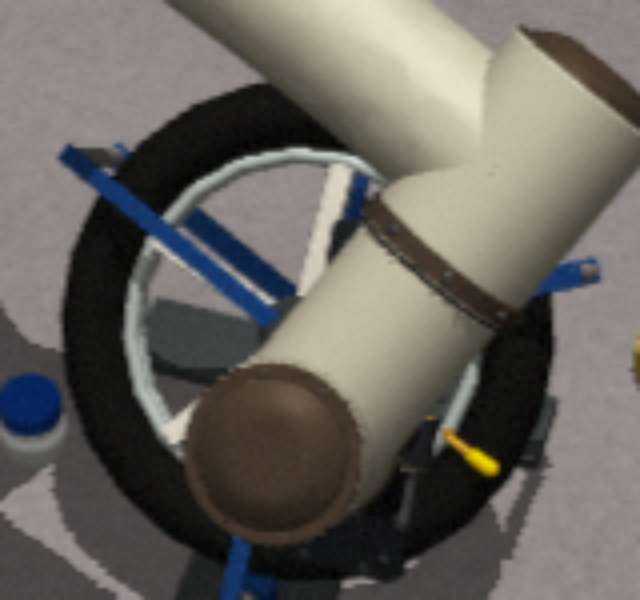

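Call:
arm_command --pt "0 0 0 1.2 2.4 0 1" --pt "0 0 0 2.4 4.8 0 1" --pt "0 0 0 3.3 6.7 0.5 1" --pt "0 0 0 3.3 6.7 2.5 1" --pt "0 0 0 3.3 6.7 5 1" --pt "0 0 0 3.3 6.7 7.3 1" --pt "0 0 0 3.3 6.7 8.7 1" --pt "0 0 0 3.3 6.7 9.4 1"

```text
time_s: 5.77
tcp_pos: [0.5407, 0.0859, 0.2183]
ee_rot: [[-0.937, -0.243, -0.25], [-0.349, 0.663, 0.662], [0.005, 0.708, -0.707]]
wrist_force: [0.3, 0.5, -0.2]
gripper_width: 0.011
gripper_force: 0.0
```

Run:
```python
from h import *
where()
for a in range(-30,45,5): print(a,go(a,.072,0)[1])
```

```text
t 5.7667 ang -32.2 r 0.0709 h -0.0034 y -0.0378 u 0.06 F yun [-0.4  0.2 -0.4] J [  1.  26.   6. -42. -89. -63.] 0.010668597795711731
-30 [ 0.18  0.23 -0.34]
-25 [ 0.74  0.52 -0.34]
-20 [ 1.32  0.76 -0.33]
-15 [ 1.92  0.95 -0.33]
-10 [ 2.54  1.08 -0.33]
-5 [ 3.16  1.16 -0.33]
0 [ 3.79  1.19 -0.32]
5 [ 4.41  1.16 -0.32]
10 [ 5.04  1.07 -0.32]
15 [ 5.65  0.93 -0.32]
20 [ 6.25  0.74 -0.32]
25 [ 6.83  0.5  -0.32]
30 [ 7.38  0.21 -0.31]
35 [ 7.91 -0.13 -0.31]
40 [ 8.41 -0.51 -0.31]
```

Call:
arm_command --pt "0 0 0 0.2 0.2 -0.1 1" --pt "0 0 0 0.5 0.4 -0.2 1" --pt "0 0 0 0.8 0.55 -0.3 1" --pt "0 0 0 1.1 0.68 -0.3 1" --pt "0 0 0 1.4 0.78 -0.3 1" --pt "0 0 0 1.7 0.88 -0.3 1" --pt "0 0 0 2.0 0.97 -0.3 1" --pt "0 0 0 2.3 1.04 -0.3 1"

```text
time_s: 6.43
tcp_pos: [0.5202, 0.0802, 0.2306]
ee_rot: [[-0.939, -0.246, -0.242], [-0.345, 0.665, 0.662], [-0.002, 0.705, -0.71]]
wrist_force: [3.0, -0.1, 0.1]
gripper_width: 0.006
gripper_force: 1.4
```

Call:
arm_command --pt "0 0 0 0.35 0.06 0 1" --pt "0 0 0 0.7 0.1 0 1" --pt "0 0 0 1.1 0.13 0 1" --pt "0 0 0 1.5 0.15 0 1" --pt "0 0 0 1.9 0.13 0 1" --pt "0 0 0 2.3 0.1 0 1" --pt "0 0 0 2.7 0.04 0 1" --pt "0 0 0 3.1 -0.05 0 1"

```text
time_s: 7.1
tcp_pos: [0.4907, 0.0694, 0.2302]
ee_rot: [[-0.938, -0.246, -0.244], [-0.346, 0.665, 0.662], [-0.001, 0.705, -0.709]]
wrist_force: [5.1, 1.2, -1.1]
gripper_width: 0.002
gripper_force: 2.0
```

Run:
```python
from h import *
where()
for a in range(10,45,4): print(a,go(a,.072,0)[1])
```

```text
t 7.1 ang 12.0 r 0.0712 h 0.0036 y 0.0148 u 0.0697 F yun [-5.2 -1.2 -0.3] J [ -0.  21.   0. -41. -88. -61.] 0.0018299030784878286
10 [-0.24  0.12  0.36]
14 [0.26 0.01 0.36]
18 [ 0.74 -0.12  0.36]
22 [ 1.21 -0.3   0.36]
26 [ 1.67 -0.5   0.36]
30 [ 2.11 -0.74  0.36]
34 [ 2.54 -1.    0.36]
38 [ 2.95 -1.3   0.36]
42 [ 3.33 -1.62  0.36]
```

Call:
arm_command --pt "0 0 0 0.35 -0.02 0.1 1" --pt "0 0 0 0.7 -0.12 0.2 1" --pt "0 0 0 1.05 -0.24 0.3 1" --pt "0 0 0 1.4 -0.38 0.3 1" --pt "0 0 0 1.75 -0.54 0.3 1" --pt "0 0 0 2.1 -0.74 0.3 1" --pt "0 0 0 2.3 -0.87 0.3 1" --pt "0 0 0 2.4 -0.95 0.3 1"

```text
time_s: 7.77
tcp_pos: [0.4693, 0.0566, 0.2209]
ee_rot: [[-0.938, -0.245, -0.245], [-0.347, 0.665, 0.662], [0.001, 0.706, -0.708]]
wrist_force: [3.3, 2.3, 1.5]
gripper_width: 0.002
gripper_force: 1.8
```

Call:
arm_command --pt "0 0 0 0 0 0 1" --pt "0 0 0 -0.4 0 0 1" --pt "0 0 0 -0.8 0 0 1" --pt "0 0 0 -0.8 0 -1.5 1" --pt "0 0 0 -0.8 0 -4 1" --pt "0 0 0 -0.8 0 -6.5 1" --pt "0 0 0 -0.8 0 -8.5 1" --pt "0 0 0 -0.8 0 -9 1"

```text
time_s: 8.43
tcp_pos: [0.5003, -0.0019, 0.2865]
ee_rot: [[-0.938, -0.247, -0.242], [-0.346, 0.666, 0.66], [-0.002, 0.703, -0.711]]
wrist_force: [0.0, 0.4, 0.2]
gripper_width: 0.004
gripper_force: 0.0
```

```bash
python3 st.py pics/s3.png; python3 -c "
from h import *
print(go(-45,.074,.085))
cv2.imwrite('pics/w3.png',capture('wrist')['pixels'])"
```

```text
cap [349.69811321 221.86792453] 53 -59.5 0.129
t 8.4833 ang 27.1 r 0.0673 h 0.0923 y 0.0306 u 0.0599 F yun [-0.6 -0.6  0.3] J [ -7.  21.   7. -39. -98. -61.] 0.0065034439578620816
(array([-0.004,  0.003, -0.001]), array([-8.3 , -0.75,  0.76]), array([0.578, 0.027, 0.275]))
```

View pics/s3.png

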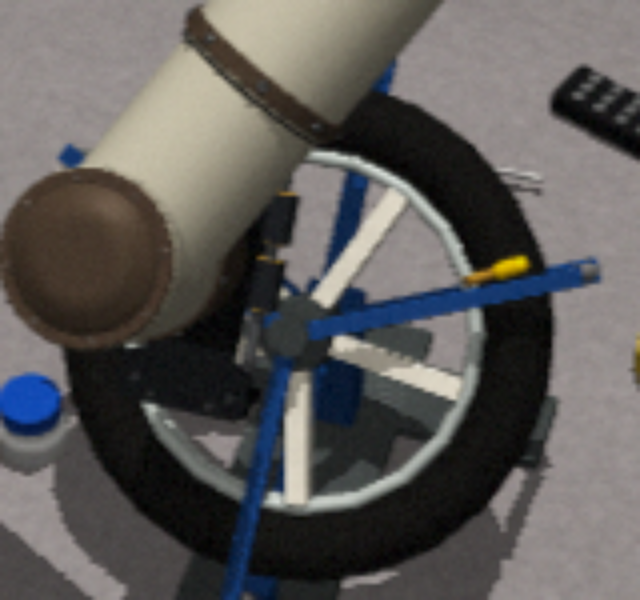

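Call:
arm_command --pt "0 0 0 -2 -0.1 0 1" --pt "0 0 0 -4.5 -0.2 0 1" --pt "0 0 0 -6.5 -0.3 0.5 1" --pt "0 0 0 -8 -0.4 1 1" --pt "0 0 0 -8.4 -0.4 2 1" --pt "0 0 0 -8.4 -0.4 3 1" --pt "0 0 0 -8.4 -0.4 3.5 1" --pt "0 0 0 -8.4 -0.4 3.5 1"

```text
time_s: 9.2
tcp_pos: [0.5689, 0.0505, 0.2563]
ee_rot: [[-0.938, -0.244, -0.247], [-0.348, 0.664, 0.662], [0.003, 0.706, -0.708]]
wrist_force: [-0.1, 0.2, -0.7]
gripper_width: 0.008
gripper_force: 0.0
```

```bash
python3 -c "
from h import *
where();print(go(-43.7,.0775,0))"
```

```text
t 9.2 ang -42.6 r 0.0766 h 0.0538 y -0.0518 u 0.0564 F yun [ 0.1 -0.4 -0.7] J [ -2.  27.  14. -41. -95. -65.] 0.008039227616947447
(array([-0.001, -0.001, -0.002]), array([-0.18, -0.03,  5.38]), array([0.557, 0.087, 0.218]))
```

Call:
arm_command --pt "0 0 0 -0.15 0 0.5 1" --pt "0 0 0 -0.15 0 1.3 1" --pt "0 0 0 -0.15 0 2.2 1" --pt "0 0 0 -0.15 0 3.1 1" --pt "0 0 0 -0.15 0 4 1" --pt "0 0 0 -0.15 0 4.7 1" --pt "0 0 0 -0.15 0 5.3 1" --pt "0 0 0 -0.15 0 5.3 1"

```text
time_s: 9.87
tcp_pos: [0.5583, 0.086, 0.2188]
ee_rot: [[-0.938, -0.245, -0.246], [-0.347, 0.665, 0.662], [0.001, 0.706, -0.708]]
wrist_force: [-0.3, 0.6, -0.6]
gripper_width: 0.006
gripper_force: 0.0
```

```bash
python3 -c "
from h import *
where()
for a in range(-40,30,5): print(a,go(a,.075,0)[1])"
```

```text
t 9.8667 ang -44.1 r 0.078 h 0.0012 y -0.0543 u 0.056 F yun [ 0.1  0.  -0.9] J [  1.  28.   9. -42. -89. -63.] 0.005801169645749071
-40 [0.61 0.14 0.12]
-35 [1.13 0.54 0.12]
-30 [1.69 0.89 0.12]
-25 [2.27 1.19 0.12]
-20 [2.87 1.44 0.12]
-15 [3.5  1.63 0.12]
-10 [4.13 1.77 0.12]
-5 [4.78 1.86 0.12]
0 [5.44 1.88 0.12]
5 [6.09 1.86 0.12]
10 [6.74 1.77 0.12]
15 [7.38 1.63 0.12]
20 [8.   1.43 0.12]
25 [8.61 1.18 0.12]
```

Call:
arm_command --pt "0 0 0 0.3 0.05 0 1" --pt "0 0 0 0.6 0.14 0 1" --pt "0 0 0 0.87 0.33 0 1" --pt "0 0 0 1.13 0.54 0 1" --pt "0 0 0 1.4 0.72 0 1" --pt "0 0 0 1.69 0.89 0 1" --pt "0 0 0 1.98 1.05 0 1" --pt "0 0 0 2.27 1.19 0.1 1"

```text
time_s: 10.53
tcp_pos: [0.535, 0.0855, 0.228]
ee_rot: [[-0.938, -0.247, -0.242], [-0.346, 0.665, 0.661], [-0.002, 0.704, -0.71]]
wrist_force: [4.2, -1.4, 0.2]
gripper_width: 0.006
gripper_force: 1.6
```

Call:
arm_command --pt "0 0 0 0.3 0.13 0 1" --pt "0 0 0 0.65 0.26 0 1" --pt "0 0 0 1.05 0.38 0 1" --pt "0 0 0 1.45 0.48 0 1" --pt "0 0 0 1.86 0.58 0 1" --pt "0 0 0 2.26 0.65 0 1" --pt "0 0 0 2.66 0.68 0 1" --pt "0 0 0 3.06 0.69 0 1"

```text
time_s: 11.2
tcp_pos: [0.5041, 0.0801, 0.2324]
ee_rot: [[-0.938, -0.246, -0.243], [-0.346, 0.665, 0.662], [-0.001, 0.705, -0.709]]
wrist_force: [4.5, 0.9, -1.9]
gripper_width: 0.004
gripper_force: 1.9
```

```bash
python3 -c "
from h import *
where()
for a in range(0,24,3): print(a,go(a,.075,0)[1])"
```

```text
t 11.2 ang -1.1 r 0.0751 h 0.0014 y -0.0015 u 0.0751 F yun [-4.5 -1.8 -0.8] J [  1.  22.   2. -42. -88. -62.] 0.0036866406941970607
0 [ 0.14 -0.01  0.14]
3 [ 0.54 -0.02  0.14]
6 [ 0.93 -0.05  0.14]
9 [ 1.32 -0.11  0.14]
12 [ 1.7  -0.18  0.13]
15 [ 2.09 -0.27  0.13]
18 [ 2.46 -0.38  0.13]
21 [ 2.83 -0.51  0.13]
```

Call:
arm_command --pt "0 0 0 0.35 -0.01 0 1" --pt "0 0 0 0.7 -0.04 0 1" --pt "0 0 0 1.05 -0.07 0.05 1" --pt "0 0 0 1.4 -0.12 0.1 1" --pt "0 0 0 1.7 -0.18 0.1 1" --pt "0 0 0 2.0 -0.25 0.1 1" --pt "0 0 0 2.1 -0.28 0.1 1" --pt "0 0 0 2.1 -0.28 0.1 1"

```text
time_s: 11.87
tcp_pos: [0.4844, 0.0711, 0.2298]
ee_rot: [[-0.938, -0.246, -0.245], [-0.347, 0.665, 0.662], [0.0, 0.705, -0.709]]
wrist_force: [2.6, -0.4, 0.3]
gripper_width: -0.002
gripper_force: 1.1
```

```bash
python3 st.py pics/s4.png; python3 -c "
from h import *
b=capture('side');cv2.imwrite('pics/b4.png',cv2.resize(b['pixels'][210:280,250:400],None,fx=5,fy=5))
for a in range(15,24,2): print(a,go(a,.075,0)[1])"
```

```text
cap [314.28571429 193.14285714] 7 -5.2 0.117
t 11.9167 ang 15.6 r 0.0749 h 0.0006 y 0.0201 u 0.0722 F yun [-2.1  0.5  0.8] J [  0.  21.  -1. -41. -88. -61.] 0.004355307113469839
15 [-0.07  0.02  0.06]
17 [ 0.18 -0.05  0.06]
19 [ 0.43 -0.13  0.06]
21 [ 0.68 -0.22  0.06]
23 [ 0.92 -0.32  0.06]
```

View pics/s4.png

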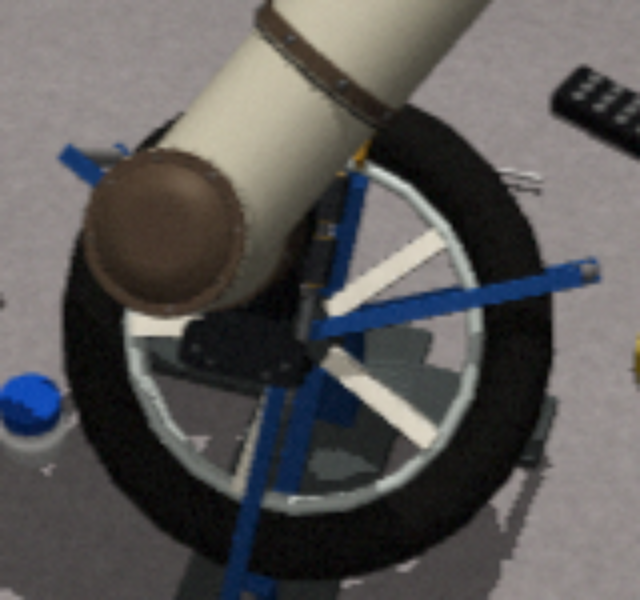

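```bash
python3 -c "
from h import *
w=np.load('w.npz');C,u,y,n=[w[k] for k in 'Cuyn']
a=capture('scene')
for t,h in[((437,240),.018),((335,302),.018),((430,440),.018),((340,357),.018),((248,480),.018),((361,153),.026)]:
    d=plane(a,(225+t[0]/4,155+t[1]/4),C+h*n,n)-C;print(t,np.degrees(np.arctan2(d@y,d@u)).round(1),np.hypot(d@y,d@u).round(3),np.round([d@y,d@u],3))
"
```

```text
(437, 240) -43.3 0.101 [-0.069  0.073]
(335, 302) -32.2 0.026 [-0.014  0.022]
(430, 440) -118.9 0.103 [-0.09 -0.05]
(340, 357) -114.8 0.026 [-0.024 -0.011]
(248, 480) 169.7 0.102 [ 0.018 -0.1  ]
(361, 153) -6.2 0.117 [-0.013  0.117]
```

Call:
arm_command --pt "0 0 0 0.2 -0.05 0 1" --pt "0 0 0 0.4 -0.12 0 1" --pt "0 0 0 0.6 -0.19 0 1" --pt "0 0 0 0.75 -0.25 0 1" --pt "0 0 0 0.85 -0.29 0 1" --pt "0 0 0 0.85 -0.29 0 1" --pt "0 0 0 0.4 -0.29 0 1" --pt "0 0 0 0 -0.29 0 1"

```text
time_s: 12.68
tcp_pos: [0.4846, 0.0692, 0.2274]
ee_rot: [[-0.938, -0.245, -0.247], [-0.348, 0.665, 0.661], [0.003, 0.706, -0.708]]
wrist_force: [0.8, -0.5, 0.2]
gripper_width: 0.008
gripper_force: 0.0
```

Call:
arm_command --pt "0 0 0 0 0 -0.5 1" --pt "0 0 0 0 0 -2 1" --pt "0 0 0 0 0 -4.5 1" --pt "0 0 0 0 0 -7.5 1" --pt "0 0 0 1.5 -1 -10 1" --pt "0 0 0 4 -3 -12 1" --pt "0 0 0 7 -5 -13 1" --pt "0 0 0 10 -7 -13 1"

```text
time_s: 13.35
tcp_pos: [0.4406, -0.1003, 0.2714]
ee_rot: [[-0.938, -0.248, -0.243], [-0.347, 0.666, 0.66], [-0.002, 0.703, -0.711]]
wrist_force: [0.2, -0.7, -0.4]
gripper_width: 0.007
gripper_force: 0.0
```

```bash
python3 st.py pics/s5.png
```

```text
cap [310.         184.59649123] 57 1.7 0.135
t 13.4 ang 91.6 r 0.1266 h 0.1308 y 0.1265 u -0.0036 F yun [ 3.8 -1.5 -3. ] J [ -17.   21.    2.  -35. -101.  -51.] 0.008154778243004498
```

View pics/s5.png

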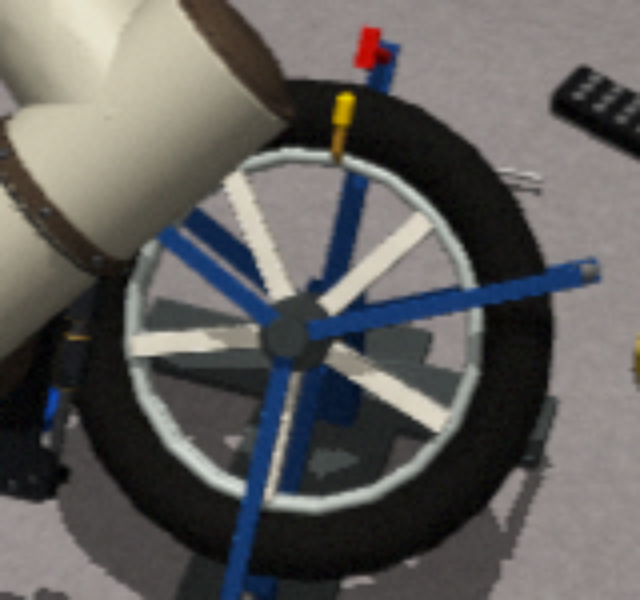

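```bash
python3 -c "
from h import *
w=np.load('w.npz');C,u,y,n=[w[k] for k in 'Cuyn']
a=capture('scene');print('upmark',proj(a,[C+.148*u+.028*n, C+.107*u+.018*n]))
for t,h in[((346,95),.031),((228,182),.018),((428,218),.018),((445,420),.018),((270,497),.018),((137,350),.018)]:
    d=plane(a,(225+t[0]/4,155+t[1]/4),C+h*n,n)-C;print(t,np.degrees(np.arctan2(d@y,d@u)).round(1),np.hypot(d@y,d@u).round(3))
b=capture('side');m=blob(b,(18,120,90),(35,255,255),(300,210,350,260));print('side cap',m[:2],proj(b,[C+.142*u+.028*n+k*y*.015 for k in(-1,0,1)]))
where()
"
```

```text
upmark [[312.62559467 179.7353269 ]
 [310.07328578 196.01694178]]
(346, 95) 1.0 0.15
(228, 182) 39.7 0.106
(428, 218) -35.4 0.105
(445, 420) -110.1 0.103
(270, 497) 178.8 0.107
(137, 350) 108.3 0.11
side cap (array([324.33333333, 222.        ]), array([323, 220,   4,   5,  18], dtype=int32)) [[316.86131691 222.98876263]
 [322.75332265 222.72446424]
 [328.63361321 222.46133002]]
t 13.5 ang 90.6 r 0.122 h 0.1305 y 0.122 u -0.0013 F yun [-0.1 -0.   0.1] J [ -17.   21.    3.  -35. -101.  -51.] 0.0033037383470318907
```

```bash
python3 -c "
from station import finish_job
print(finish_job())"
```

```text
the job is handed in; nothing more can be done
None
```

The job is handed in at about 13.5 s of the 54 s allowed. The valve stem ended about 1–2° past the red mark, roughly 4 mm off against the 14.8 mm limit. It took three gentle pushes on the spokes (readings up to about 5 N). The arm was clear with no force on it; I did not measure the loose things again at the end.

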